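Pick out the softest sprung pad on the sample board and fold its tag down

ROBOT

A 7-joint arm with a two-finger parallel gripper is mounted at the origin on the work surface. World frame = base frame: x ahead of the robot, y to its left, z up, the work surface at z = 0. Lengths are in m, angles in rad, forces in N, time in s.
With the tool pointing down it reaches from about 0.35 to 0.9 m from the base axis. Payload 19.9 kg.
Tool frame: the origin (TCP) lies midway between the tips of the shut fingers; the grasp point (between the pads) lies 19 mm behind it; z points along the fingers, y is the direction in which the jaws open and shut (so a half turn about z gives the same grasp; the last joint's range is limited). The gripper opens to 85 mm and grips with 20 to 120 N. Pads are 22 mm wide; open, the fingers measure 114 mm over their backs; the gripper's body (76 mm by 85 mm) begins 54 mm behind the grasp point. The pads swing forward as they close: fully open they stand 13 mm farther back than shut.
Start: joints at [1.254, 0.417, -0.01, 1.614, 0.005, 1.111, -0.053], TCP at [0.17, -0.602, 0.231] pointing down, gripper open.
Joint ranges: [-2.81, 2.81], [-0.39, 2.02], [-1.27, 1.25], [0.06, 2.57], [-1.19, 4.33], [0.19, 2], [-2.82, 2.82]. Speed limits (rad/s): [1.89, 1.89, 2.39, 2.39, 3.01, 3.01, 3.01].

INTERFACE

Orientations are given as a unit quaternion [w, x, y, z].
In Python, from rig import * gives the robot as it stands. The module is installed in compiled form; this text tells all that it offers.
- The arm moves only by the tool arm_command, never from a script. Its argument "steps" is a list that holds one entry, the list of rows, each a list of 7 numbers: the shift along the world's x, y, z in cm, then the turn, a rotation vector about the world's x, y, z in rad, then the gripper command: -1 is shut, 1 is fully open, values between are in proportion. In form: [[[dx, dy, dz, wx, wy, wz, hand], ...]]. A call has 1 to 10 rows; each row shifts and turns the commanded pose from where the row before left it; what a row does not reach is not made up. A row lasts 1/12 s, in which the tool goes at most 41.7 mm and 7.16 degrees, less where a joint would pass 70% of its speed; a pose out of reach is approached as far as the arm can. A call is refused whole if a number of a shift passes 4.17 or a number of a turn 0.125, either way. A call with a gripper value outside its range is refused whole. The fingers move at their own pace and stop on an object; "squeeze" is the grip in N (left out, the last holds). Time passes only in rows, so rows that do not move let the fingers close. It gives the time, the measured TCP pose, the force and the opening at its end, in the units of the state.
- get_state(): the state, without advancing time (a new reading comes with each control period).
- read_camera(name): name is "scene" or "top" or "wrist"; returns a dict with "pixels" (384x512x3 uint8, red, green, blue), "depth" (384x512 float32, m along the optical axis (not along the pixel's ray), 0 where there is no reading), "fx", "fy", "cx", "cy" (pixels), "rvec" (rotation vector, rad) and "tvec" (3), from world to camera coordinates, as OpenCV has them. Camera axes: x right, y down, z forward; pixel columns grow to the right and rows downward; lengths in m; the calibration is good to about 2 mm. A picture is of the moment at which its call begins.
- hand_in(): hands the job in, once; it reports no verdict.
Trained networks look in a picture, given as the dict that the camera call returned (one of the last four; its "shot" number tells which), for a name from the list of things; names that differ only in an ending like _2 or _b are one class to them, and where a whole thing is asked for, a point or a joint stands for the part that bears it (a point fixed in the world has none). Each returns a list of dicts, best first, with "p" (0 to 1); they miss things now and then, are a little off and sometimes report something else, mostly with a low value. They report only what shows in the picture. A call takes as long as a camera call.
- search_frame(picture, label): "box" ([left, top, right, bottom] in pixels, round what is visible of it).
- trace(picture, label): "mask" (384x512 bool, what is visible of it) and "box" ([left, top, right, bottom] in pixels, round what is visible of it).
- place_of(picture, label): "location" ([row, column] in pixels: a listed point, or the origin of a listed thing).
The state is a dict: "clock": time; "joint_positions": joint angles; "qvel": joint speeds; "effort": joint torques, N m; "eef_pos": TCP position; "orientation": TCP orientation; "contact_force": force on the tool from outside, world axes, zero at the start; "ft_torque": the same for the moment, N m; "grip_width": finger opening in m.
Only numpy, scipy, OpenCV 4.12 (cv2) and the standard library are available. Lean on these libraries where they do the work, as an engineer would, in place of code of your own. Each camera call takes 0.05 s, during which the arm holds its last target.

TASK

Three look-alike pads on salvaged seat springs are mounted on the sample board; we want the softest one for the stool we are building. With the fingertips press each pad down about a centimetre and let it up again, one after another from the robot's left to its right, to feel which gives most easily; then push the yellow tag behind the softest one down flat to mark it, and leave the other two tags standing. Nothing is to be picked up: leave the loose bushings, the paint bottle and the cup where they stand, and finish clear of everything.

Things in the scene. Friction and masses are not known exactly. Their poses are not given: they have to be found in the camera images.
- board: flat plywood sample board, 240 (its x, away from the robot) x 520 (its y, along the row) x 15 mm thick, fixed to the table; origin at the centre of its underside, z up. The three mounts are screwed on top of it in a row along its y: one near y = +155 mm (the robot's left), one near 0, one near -155 mm, each placed up to 10 mm off and slightly turned
- mount_a: one of three sprung mounts that look alike: grey metal base plate 140 x 70 x 4 mm on the board, carrying a coil spring in a 20 mm high dark cup with a round blue padded cap on top, and behind it (farther from the robot) a yellow fold-down tag. Origin on the underside of the base plate (15 mm above the table), right below the pad's centre; x points from the pad to its tag, z up; the plate reaches from x = -45 to +95 mm
- pad_a_top (a point): centre of the flat top of the pad of mount_a; pad 55 mm across, its top 58 mm above the mount's origin (73 mm above the table) when not pressed
- pad_a (a joint): how far the pad of mount_a is pressed down, in m: within 1 mm of 0 at rest, 0.016 against the stop. It is on a plain spring of unknown stiffness (pressing it 10 mm down takes between about 2 and 12 N, and the softest needs about half the force of the next one) and comes back up by itself
- tag_a (a joint): angle of the tag of mount_a, in rad: 0 to 0.25 standing up (at 0 it leans 35 degrees from upright, away from the pad), growing as it is pushed down and away from the pad, 0.96 = flat against its rubber stop. It moves stiffly with a pushing force of 1 to 2 N and stays where it is left
- tag_a_edge (a point): middle of the free upper edge of the tag of mount_a. The tag is a yellow plate with a white panel, 46 wide x 50 long x 3 mm thick; its hinge runs along the mount's y, 40 mm along the mount's x from the pad's centre and 9 mm above the mount's origin. Flat, the tag covers x = 40 to 90 mm and its upper face lies 10.5 mm above the mount's origin
- mount_b: one of three sprung mounts that look alike: grey metal base plate 140 x 70 x 4 mm on the board, carrying a coil spring in a 20 mm high dark cup with a round blue padded cap on top, and behind it (farther from the robot) a yellow fold-down tag. Origin on the underside of the base plate (15 mm above the table), right below the pad's centre; x points from the pad to its tag, z up; the plate reaches from x = -45 to +95 mm
- pad_b_top (a point): centre of the flat top of the pad of mount_b; pad 55 mm across, its top 58 mm above the mount's origin (73 mm above the table) when not pressed
- pad_b (a joint): how far the pad of mount_b is pressed down, in m: within 1 mm of 0 at rest, 0.016 against the stop. It is on a plain spring of unknown stiffness (pressing it 10 mm down takes between about 2 and 12 N, and the softest needs about half the force of the next one) and comes back up by itself
- tag_b (a joint): angle of the tag of mount_b, in rad: 0 to 0.25 standing up (at 0 it leans 35 degrees from upright, away from the pad), growing as it is pushed down and away from the pad, 0.96 = flat against its rubber stop. It moves stiffly with a pushing force of 1 to 2 N and stays where it is left
- tag_b_edge (a point): middle of the free upper edge of the tag of mount_b. The tag is a yellow plate with a white panel, 46 wide x 50 long x 3 mm thick; its hinge runs along the mount's y, 40 mm along the mount's x from the pad's centre and 9 mm above the mount's origin. Flat, the tag covers x = 40 to 90 mm and its upper face lies 10.5 mm above the mount's origin
- mount_c: one of three sprung mounts that look alike: grey metal base plate 140 x 70 x 4 mm on the board, carrying a coil spring in a 20 mm high dark cup with a round blue padded cap on top, and behind it (farther from the robot) a yellow fold-down tag. Origin on the underside of the base plate (15 mm above the table), right below the pad's centre; x points from the pad to its tag, z up; the plate reaches from x = -45 to +95 mm
- pad_c_top (a point): centre of the flat top of the pad of mount_c; pad 55 mm across, its top 58 mm above the mount's origin (73 mm above the table) when not pressed
- pad_c (a joint): how far the pad of mount_c is pressed down, in m: within 1 mm of 0 at rest, 0.016 against the stop. It is on a plain spring of unknown stiffness (pressing it 10 mm down takes between about 2 and 12 N, and the softest needs about half the force of the next one) and comes back up by itself
- tag_c (a joint): angle of the tag of mount_c, in rad: 0 to 0.25 standing up (at 0 it leans 35 degrees from upright, away from the pad), growing as it is pushed down and away from the pad, 0.96 = flat against its rubber stop. It moves stiffly with a pushing force of 1 to 2 N and stays where it is left
- tag_c_edge (a point): middle of the free upper edge of the tag of mount_c. The tag is a yellow plate with a white panel, 46 wide x 50 long x 3 mm thick; its hinge runs along the mount's y, 40 mm along the mount's x from the pad's centre and 9 mm above the mount's origin. Flat, the tag covers x = 40 to 90 mm and its upper face lies 10.5 mm above the mount's origin
- bushing_1_center (a point): loose black rubber bushing, 36 mm across, 28 mm high, brass core, standing on the board between two mounts; the point is its centre, half-way up; to be left alone
- bushing_2_center (a point): loose black rubber bushing, 36 mm across, 28 mm high, brass core, standing on the board between two mounts; the point is its centre, half-way up; to be left alone
- paint_center (a point): green paint bottle with a black cap, 48 mm across, 125 mm high, standing on the table left of the board; the point is its centre, half-way up; to be left alone
- cup_center (a point): white paper cup, empty, 80 mm across the rim, 95 mm high, standing on the table right of the board; the point is on its axis, half-way up; to be left alone

How it is judged:
By the outcome, as a careful person would: the job done as asked, in the order asked, and still so for the second after the job is handed in, with the robot touching nothing.
It also fails if it takes over 51 s, if anything falls off the work surface, if the arm or the gripper's body presses on something with over 40 N, if the wrist force passes 120 N, or if a joint passes its speed limit or range.

## Working session

There is one attempt and no reset: what is moved stays moved. The work goes in short steps, Python scripts to look and compute and a tool call to move; the robot and the scene stay as the last step left them, time stands still between calls to the robot, and variables do not carry over. Pictures are saved under pics/ and viewed, and the job is handed in when it is done.

Besides the shell and the picture viewer there is one more tool, called after "Call:" as name(argument=value, ...) on one line, values as JSON. arm_command: Moves the arm, as the interface text tells. Its arguments: {"type":"object","properties":{"steps":{"type":"array"},"squeeze":{"type":"number"}},"required":["steps"]}

```bash
mkdir -p pics; cat > h.py <<'E'
from rig import *
import numpy as np, cv2
def cam2w(p,uv,z=None):
    pass
def RT(p):
    R,_=cv2.Rodrigues(np.array(p["rvec"],float)); return R,np.array(p["tvec"],float).ravel()
def ray_z(p,row,col,z):
    R,t=RT(p); d=R.T@np.array([(col-p["cx"])/p["fx"],(row-p["cy"])/p["fy"],1]); o=-R.T@t
    return o+d*(z-o[2])/d[2]
def pt(p,row,col):
    R,t=RT(p); Z=p["depth"][int(round(row)),int(round(col))]
    return R.T@(np.array([(col-p["cx"])/p["fx"],(row-p["cy"])/p["fy"],1])*Z-t)
E
python3 - <<'E'
from h import *
s=get_state();print({k:np.round(v,3).tolist() for k,v in s.items()})
for n in ("top","scene"):
    p=read_camera(n); cv2.imwrite(f"pics/{n}0.png",p["pixels"][:,:,::-1])
    for l,z in (("pad_a_top",.073),("tag_a_edge",.06),("mount_a",.015),("board",0),("bushing_1_center",.029),("paint_center",.0625),("cup_center",.0475)):
        for d in place_of(p,l)[:4]:
            r,c=d["location"]; print(n,l,round(d["p"],2),np.round([r,c]),np.round(ray_z(p,r,c,z),4))
E
```

```text
{'clock': 0.0, 'joint_positions': [1.255, 0.418, -0.01, 1.614, 0.005, 1.111, -0.053], 'qvel': [0.0, -0.001, -0.001, -0.0, -0.0, -0.0, 0.0], 'effort': [0.0, -86.445, 0.679, -43.491, 0.019, 0.007, -0.0], 'eef_pos': [0.17, -0.601, 0.231], 'orientation': [-0.001, 0.991, 0.137, -0.0], 'contact_force': [-0.07, -0.124, 0.307], 'ft_torque': [-0.021, 0.014, 0.03], 'grip_width': 0.086}
top pad_a_top 0.76 [211. 253.] [0.4977 0.0023 0.073 ]
top pad_a_top 0.32 [223. 312.] [ 0.4641 -0.1584  0.073 ]
top tag_a_edge 0.55 [187. 253.] [0.5687 0.0017 0.06  ]
top mount_a 0.94 [224. 312.] [ 0.4675 -0.1646  0.015 ]
top mount_a 0.75 [206. 206.] [0.5217 0.1365 0.015 ]
top mount_a 0.58 [216. 256.] [ 0.493  -0.0056  0.015 ]
top board 0.88 [204. 256.] [ 0.5284 -0.0081  0.    ]
top bushing_1_center 0.72 [184. 232.] [0.5845 0.062  0.029 ]
top paint_center 0.85 [185.  96.] [0.5808 0.4418 0.0625]
top cup_center 0.76 [224. 405.] [ 0.4606 -0.4172  0.0475]
scene pad_a_top 0.6 [179. 237.] [0.482  0.0105 0.073 ]
scene tag_a_edge 0.38 [194. 258.] [0.5668 0.0016 0.06  ]
scene tag_a_edge 0.38 [183. 287.] [0.6022 0.0985 0.06  ]
scene mount_a 0.73 [221. 192.] [ 0.4545 -0.1608  0.015 ]
scene mount_a 0.65 [196. 238.] [0.4885 0.0094 0.015 ]
scene mount_a 0.58 [175. 268.] [0.4972 0.1554 0.015 ]
scene mount_a 0.42 [268. 120.] [ 0.4361 -0.3983  0.015 ]
scene board 0.65 [198. 271.] [0.5648 0.0757 0.    ]
scene board 0.55 [210. 247.] [ 0.5377 -0.0123  0.    ]
scene board 0.27 [268. 119.] [ 0.4201 -0.3905  0.    ]
scene bushing_1_center 0.57 [196. 276.] [0.588  0.0611 0.029 ]
scene paint_center 0.73 [198. 237.] [ 0.5289 -0.0498  0.0625]
scene paint_center 0.67 [132. 335.] [0.5733 0.4677 0.0625]
scene cup_center 0.72 [268. 120.] [ 0.4631 -0.4139  0.0475]
```

```bash
python3 - <<'E'
import cv2
a=cv2.imread("pics/top0.png")[140:270,60:440]; cv2.imwrite("pics/top0c.png",cv2.resize(a,None,fx=2.1,fy=2.1,interpolation=cv2.INTER_CUBIC))
E
```

```text
(no output)
```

View pics/top0c.png

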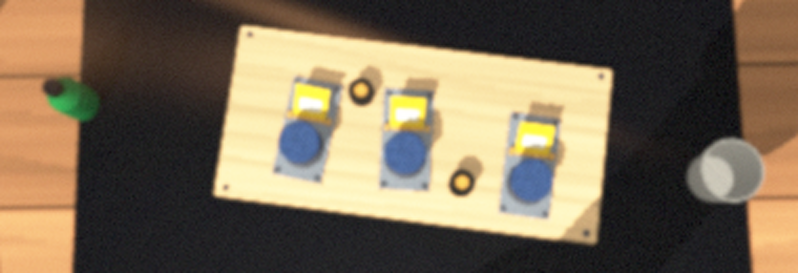

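View pics/scene0.png

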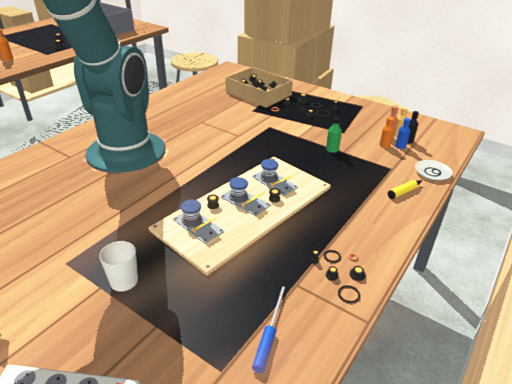

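The top view shows the three blue pads at about (row, col) (208,203), (213,253) and (226,313), each with a yellow tag above it, and bushings at (183,232) and (226,280). The scene view agrees. Next I segment the colours for precise centres.

```bash
python3 - <<'E'
from h import *
p=read_camera("top")
hsv=cv2.cvtColor(p["pixels"],cv2.COLOR_RGB2HSV)
roi=np.zeros(hsv.shape[:2],np.uint8); roi[150:260,150:370]=1
for n,lo,hi,z in(("blue",(100,150,40),(130,255,255),.073),("yellow",(22,150,150),(35,255,255),.05),("white",(0,0,0),(0,0,0),.05)):
    m=cv2.inRange(hsv,lo,hi)*roi
    k,_,st,ce=cv2.connectedComponentsWithStats(m)
    for i in range(1,k):
        if st[i,4]>25:
            c=ce[i]; x,y,w,h,a=st[i]
            print(n,st[i],np.round(c,1),"ctr",np.round(ray_z(p,c[1],c[0],z),4),"depthpt",np.round(pt(p,c[1],c[0]),4))
for l in("tag_a","mount_a","pad_a"):
  for d in trace(p,l)[:4]:
    m=d["mask"];r,c=np.nonzero(m)
    rect=cv2.minAreaRect(np.stack([c,r],1).astype(np.float32))
    print(l,round(d["p"],2),np.round(rect[0],1),np.round(rect[1],1),round(rect[2],1),np.round(ray_z(p,rect[0][1],rect[0][0],.015),3))
R,t=RT(p);print(-R.T@t)
for a in((211,253),(208,203),(226,313)): print(np.round(pt(p,*a),4))
E
```

```text
yellow [199 181  18  16 121] [208.7 187.4] ctr [0.5702 0.1257 0.05  ] depthpt [0.5703 0.1257 0.0494]
yellow [246 186  17  15 119] [254.8 191.8] ctr [ 0.5556 -0.004   0.05  ] depthpt [ 0.5564 -0.004   0.0454]
yellow [305 198  19  16 126] [314.9 204.9] ctr [ 0.516  -0.1707  0.05  ] depthpt [ 0.5161 -0.1708  0.0487]
tag_a 0.82 [254. 194.] [16. 16.] 90.0 [ 0.555 -0.001  0.015]
tag_a 0.81 [314.  206.5] [15. 18.] 90.0 [ 0.516 -0.172  0.015]
tag_a 0.73 [208.1 189. ] [15.5 15.7] 11.3 [0.572 0.131 0.015]
tag_a 0.54 [205.8 201.3] [24.8 49. ] 12.9 [0.536 0.138 0.015]
mount_a 0.96 [311.9 218.6] [25.1 49.1] 7.1 [ 0.482 -0.165  0.015]
mount_a 0.75 [253.3 206.6] [24.4 48.2] 4.1 [0.519 0.001 0.015]
mount_a 0.67 [205.3 201.2] [25.5 48.8] 12.5 [0.537 0.139 0.015]
pad_a 0.79 [313.  225.5] [19. 18.] 90.0 [ 0.462 -0.167  0.015]
pad_a 0.79 [202.  207.5] [19.1 19.1] 45.0 [0.518 0.149 0.015]
pad_a 0.64 [252.5 212.5] [19. 19.] 90.0 [0.502 0.004 0.015]
[ 0.32749856 -0.00873215  1.3393006 ]
[0.4992 0.0018 0.066 ]
[0.5092 0.1394 0.0693]
[ 0.455  -0.1608  0.0705]
```

```bash
python3 - <<'E'
from h import *
p=read_camera("top")
R,t=RT(p)
v,u=np.mgrid[0:384,0:512]; Z=p["depth"]
P=np.stack([(u-p["cx"])/p["fx"]*Z,(v-p["cy"])/p["fy"]*Z,Z],-1)-t
W=P@R
for d in trace(p,"pad_a")[:3]:
    m=d["mask"]
    r,c=np.nonzero(m); q=W[m]; zs=np.median(q[:,2])
    ct=ray_z(p,r.mean(),c.mean(),.073)
    # circle fit on top pixels
    (cx,cy),rad=cv2.minEnclosingCircle(np.stack([c,r],1).astype(np.float32))
    print(np.round(ct,4),np.round(ray_z(p,cy,cx,.073),4),rad,zs,m.sum())
    b=p["pixels"][m].mean(0); print(b)
# board / heights
for n,l in(("bushing",  "bushing_1_center"),):
  for d in trace(p,l)[:4]:
    r,c=np.nonzero(d["mask"]); print(n,round(d["p"],2),np.round(ray_z(p,r.mean(),c.mean(),.04),3))
q=read_camera("wrist"); cv2.imwrite("pics/w0.png",q["pixels"][:,:,::-1])
R2,t2=RT(q); print(-R2.T@t2, R2.T[:,2])
E
```

```text
[0.495  0.0033 0.073 ] [0.4951 0.003  0.073 ] 9.96390151977539 0.07205358663470664 311
[ 85.42122186 110.78456592 158.21543408]
[0.5109 0.1414 0.073 ] [0.5115 0.141  0.073 ] 10.445328712463379 0.07187653761385646 316
[ 88.17088608 111.44303797 156.66139241]
[ 0.4566 -0.1597  0.073 ] [ 0.4566 -0.1601  0.073 ] 10.186009407043457 0.07171164787367174 323
[ 85.70588235 110.67182663 157.83281734]
bushing 0.56 [0.582 0.061 0.04 ]
[ 0.25084515 -0.57786179  0.3736978 ] [-0.31604754 -0.08970172 -0.94449328]
```

Call:
arm_command(steps=[[[1.0, 2.5, 0, 0, 0, 0, -1], [1.5, 3, 0, 0, 0, 0, -1], [1.5, 3, 0, 0, 0, 0, -1], [1.5, 3, 0, 0, 0, 0, -1], [1.5, 3, 0, 0, 0, 0, -1], [1.5, 3, 0, 0, 0, 0, -1], [1.5, 3, 0, 0, 0, 0, -1], [1.5, 3, 0, 0, 0, 0, -1], [1.5, 3, 0, 0, 0, 0, -1], [1.5, 3, 0, 0, 0, 0, -1]]])

```text
clock: 2.03
eef_pos: [0.315, -0.305, 0.2315]
orientation: [0.0, 0.991, 0.137, 0.0]
contact_force: [1.0, -0.2, 0.2]
grip_width: 0.0004
```

Call:
arm_command(steps=[[[1.5, 3, 0, 0, 0, 0, -1], [1.5, 3, 0, 0, 0, 0, -1], [1.5, 3, 0, 0, 0, 0, -1], [1.5, 3, 0, 0, 0, 0, -1], [1.5, 3, 0, 0, 0, 0, -1], [1.5, 3, 0, 0, 0, 0, -1], [1.5, 3, 0, 0, 0, 0, -1], [1.5, 3, 0, 0, 0, 0, -1], [1.5, 3, 0, 0, 0, 0, -1], [1.5, 3, 0, 0, 0, 0, -1]]])

```text
clock: 2.87
eef_pos: [0.4651, -0.005, 0.2315]
orientation: [0.0, 0.991, 0.137, 0.0]
contact_force: [0.3, -1.4, -0.0]
grip_width: 0.0001
```

Call:
arm_command(steps=[[[1, 3, 0, 0, 0, -0.11, -1], [1, 3, 0, 0, 0, -0.11, -1], [1, 3, 0, 0, 0, -0.11, -1], [1, 3, 0, 0, 0, -0.11, -1], [0.6, 2.6, 0, 0, 0, 0, -1], [0, 0, 0, 0, 0, 0, -1]]])

```text
clock: 3.37
eef_pos: [0.5098, 0.1414, 0.2314]
orientation: [-0.001, 0.997, -0.074, 0.0]
contact_force: [-1.0, 1.2, -0.7]
grip_width: -0.0001
```

```bash
cat > look.py <<'E'
from h import *
import sys
q=read_camera("wrist"); im=q["pixels"][:,:,::-1].copy()
for d in place_of(q,"pad_a_top")[:3]:
    r,c=d["location"]; print("pt",round(d["p"],2),np.round(d["location"],1),np.round(ray_z(q,r,c,.073),4))
for d in trace(q,"pad_a")[:3]:
    m=d["mask"]; R,t=RT(q); v,u=np.nonzero(m); Z=q["depth"][m]
    W=(np.stack([(u-q["cx"])/q["fx"]*Z,(v-q["cy"])/q["fy"]*Z,Z],-1)-t)@R
    k=(np.abs(W[:,2]-.073)<.005)
    if k.sum()>20:
        (a,b),rad=cv2.minEnclosingCircle(W[k][:,:2].astype(np.float32)); print("top face",round(d["p"],2),k.sum(),np.round(W[k].mean(0),4),"circ",np.round([a,b,rad],4))
for d in place_of(q,"tag_a_edge")[:3]:
    r,c=d["location"]; print("edge",round(d["p"],2),np.round(d["location"],1),np.round(ray_z(q,r,c,.06),4),np.round(pt(q,r,c),4))
s=get_state();print(np.round(s["eef_pos"],4),s["contact_force"],s["clock"])
cv2.imwrite(f"pics/{sys.argv[1]}.png",im)
E
python3 look.py w1
```

```text
pt 0.75 [164.3 403. ] [0.498  0.0038 0.073 ]
top face 0.92 2471 [0.4953 0.0046 0.0725] circ [0.4939 0.0036 0.0281]
top face 0.57 2395 [0.5113 0.1424 0.0726] circ [0.51   0.1423 0.0281]
edge 0.69 [ 86.2 400.5] [0.57   0.0007 0.06  ] [ 0.567  -0.0164  0.0182]
edge 0.37 [158.6 259.3] [0.5209 0.1415 0.06  ] [0.5236 0.141  0.0718]
[0.5095 0.1352 0.2312] [ 0.29777739  0.23330542 -0.07119365] 3.5667
```

View pics/w1.png

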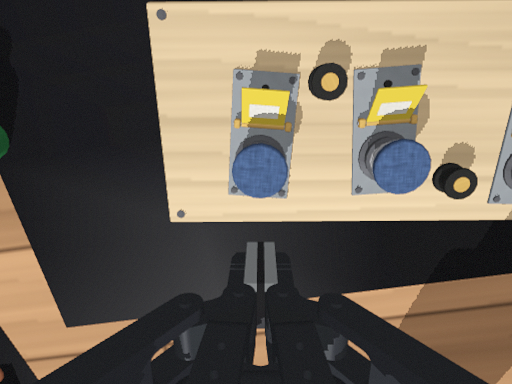

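The wrist view shows the left pad at pixel (170,260) and the middle one at (165,402), with both tags standing above them. It agrees with the top view to within 2 mm. The TCP reading moved after the stop, so I'm checking it again.

Call:
arm_command(steps=[[[0, 0, -3, 0, 0, 0, -1], [0, 0, -3, 0, 0, 0, -1], [0, 0, -3, 0, 0, 0, -1], [0, 0, -2, 0, 0, 0, -1], [0, 0, -1, 0, 0, 0, -1], [0, 0, 0, 0, 0, 0, -1], [0, 0, 0, 0, 0, 0, -1]]])

```text
clock: 4.15
eef_pos: [0.5099, 0.1356, 0.1119]
orientation: [-0.0, 0.997, -0.077, 0.0]
contact_force: [0.7, 0.2, 0.7]
grip_width: -0.0002
```

```bash
python3 -c "
from h import *
s=get_state();print(s['eef_pos'],s['contact_force'],s['clock'],s['qvel'])"
```

```text
[0.50986507 0.13555757 0.11193854] [0.72110125 0.22604787 0.6656472 ] 4.15 [-0.00030314 -0.02125613 -0.00930778 -0.01568517 -0.00280641  0.00419988
  0.00227616]
```

Call:
arm_command(steps=[[[0, 0.3, -1, 0, 0, 0, -1], [0, 0.3, -1, 0, 0, 0, -1], [0, 0, -1, 0, 0, 0, -1], [0, 0, -0.7, 0, 0, 0, -1], [0, 0, 0, 0, 0, 0, -1], [0, 0, 0, 0, 0, 0, -1]]])

```text
clock: 4.65
eef_pos: [0.5093, 0.142, 0.0739]
orientation: [0.0, 0.997, -0.076, -0.0]
contact_force: [-0.7, -0.6, 0.4]
grip_width: -0.0001
```

Call:
arm_command(steps=[[[0, 0, -0.2, 0, 0, 0, -1], [0, 0, -0.2, 0, 0, 0, -1], [0, 0, -0.2, 0, 0, 0, -1], [0, 0, 0, 0, 0, 0, -1], [0, 0, 0, 0, 0, 0, -1]]])

```text
clock: 5.07
eef_pos: [0.5098, 0.142, 0.0685]
orientation: [-0.0, 0.997, -0.076, 0.0]
contact_force: [-0.1, 0.2, 4.8]
grip_width: 0.0001
```

Call:
arm_command(steps=[[[0, 0, -0.2, 0, 0, 0, -1], [0, 0, -0.2, 0, 0, 0, -1], [0, 0, -0.2, 0, 0, 0, -1], [0, 0, 0, 0, 0, 0, -1], [0, 0, 0, 0, 0, 0, -1]]])

```text
clock: 5.48
eef_pos: [0.5099, 0.1421, 0.0627]
orientation: [-0.0, 0.997, -0.076, 0.0]
contact_force: [-2.0, -0.7, 9.6]
grip_width: -0.0002
```

Call:
arm_command(steps=[[[0, 0, 0, 0, 0, 0, -1], [0, 0, 0, 0, 0, 0, -1]]])

```text
clock: 5.65
eef_pos: [0.5099, 0.1421, 0.0628]
orientation: [-0.0, 0.997, -0.076, 0.0]
contact_force: [-1.9, -0.7, 9.7]
grip_width: 0.0003
```

Call:
arm_command(steps=[[[0, 0, 0, 0, 0, 0, -1]]])

```text
clock: 5.73
eef_pos: [0.5099, 0.1421, 0.0628]
orientation: [-0.0, 0.997, -0.076, 0.0]
contact_force: [-2.4, 0.4, 10.7]
grip_width: 0.0
```

Call:
arm_command(steps=[[[0, 0, 0.4, 0, 0, 0, -1], [0, 0, 0.5, 0, 0, 0, -1], [0, 0, 1, 0, 0, 0, -1], [0, 0, 2, 0, 0, 0, -1], [0, 0, 2, 0, 0, 0, -1], [0, 0, 0, 0, 0, 0, -1], [0, 0, 0, 0, 0, 0, -1]]])

```text
clock: 6.32
eef_pos: [0.51, 0.1419, 0.1224]
orientation: [-0.0, 0.997, -0.076, 0.001]
contact_force: [-0.4, 0.3, -0.7]
grip_width: -0.0001
```

Call:
arm_command(steps=[[[-0.1, -2, 0, 0, 0, 0, -1], [-0.2, -2, 0, 0, 0, 0, -1], [-0.2, -2, 0, 0, 0, 0, -1], [-0.2, -2, 0, 0, 0, 0, -1], [-0.2, -2, 0, 0, 0, 0, -1], [-0.2, -2, 0, 0, 0, 0, -1], [-0.2, -1.0, 0, 0, 0, 0, -1], [-0.2, -0.7, 0, 0, 0, 0, -1], [0, 0, 0, 0, 0, 0, -1], [0, 0, 0, 0, 0, 0, -1]]])

```text
clock: 7.15
eef_pos: [0.4945, 0.0056, 0.1212]
orientation: [-0.0, 0.997, -0.076, -0.0]
contact_force: [0.8, 1.1, -0.4]
grip_width: 0.0001
```

Call:
arm_command(steps=[[[0, -0.2, -1.5, 0, 0, 0, -1], [0, 0, -1.5, 0, 0, 0, -1], [0, 0, -1, 0, 0, 0, -1], [0, 0, -0.7, 0, 0, 0, -1], [0, 0, 0, 0, 0, 0, -1], [0, 0, 0, 0, 0, 0, -1]]])

```text
clock: 7.65
eef_pos: [0.4946, 0.0035, 0.0743]
orientation: [-0.0, 0.997, -0.076, -0.0]
contact_force: [-0.6, -0.2, 0.2]
grip_width: 0.0
```

Call:
arm_command(steps=[[[0, 0, -0.2, 0, 0, 0, -1], [0, 0, -0.2, 0, 0, 0, -1], [0, 0, -0.2, 0, 0, 0, -1], [0, 0, 0, 0, 0, 0, -1], [0, 0, 0, 0, 0, 0, -1]]])

```text
clock: 8.07
eef_pos: [0.4949, 0.0031, 0.0685]
orientation: [-0.0, 0.997, -0.076, 0.0]
contact_force: [1.3, 1.0, 2.0]
grip_width: 0.0004
```

Call:
arm_command(steps=[[[0, 0, -0.2, 0, 0, 0, -1], [0, 0, -0.2, 0, 0, 0, -1], [0, 0, -0.2, 0, 0, 0, -1], [0, 0, 0, 0, 0, 0, -1], [0, 0, 0, 0, 0, 0, -1]]])

```text
clock: 8.48
eef_pos: [0.4949, 0.003, 0.0623]
orientation: [-0.0, 0.997, -0.076, 0.0]
contact_force: [1.3, 0.4, 6.6]
grip_width: -0.0001
```

Call:
arm_command(steps=[[[0, 0, 0, 0, 0, 0, -1], [0, 0, 0, 0, 0, 0, -1]]])

```text
clock: 8.65
eef_pos: [0.4949, 0.003, 0.0624]
orientation: [-0.0, 0.997, -0.076, 0.0]
contact_force: [1.7, 1.4, 6.2]
grip_width: 0.0001
```

Call:
arm_command(steps=[[[0, 0, 0, 0, 0, 0, -1]]])

```text
clock: 8.73
eef_pos: [0.4949, 0.003, 0.0624]
orientation: [-0.0, 0.997, -0.076, 0.0]
contact_force: [2.2, 1.9, 5.5]
grip_width: 0.0002
```

Call:
arm_command(steps=[[[0, 0, 0.4, 0, 0, 0, -1], [0, 0, 0.5, 0, 0, 0, -1], [0, 0, 1, 0, 0, 0, -1], [0, 0, 2, 0, 0, 0, -1], [0, 0, 2, 0, 0, 0, -1], [0, 0, 0, 0, 0, 0, -1], [0, 0, 0, 0, 0, 0, -1]]])

```text
clock: 9.32
eef_pos: [0.4948, 0.0027, 0.1224]
orientation: [0.0, 0.997, -0.076, 0.001]
contact_force: [-0.9, 0.3, -0.6]
grip_width: 0.0002
```

Call:
arm_command(steps=[[[-0.4, -2, 0, 0, 0, 0, -1], [-0.5, -2, 0, 0, 0, 0, -1], [-0.5, -2, 0, 0, 0, 0, -1], [-0.5, -2, 0, 0, 0, 0, -1], [-0.5, -2, 0, 0, 0, 0, -1], [-0.5, -2, 0, 0, 0, 0, -1], [-0.5, -2, 0, 0, 0, 0, -1], [-0.5, -2, 0, 0, 0, 0, -1], [0, -0.3, 0, 0, 0, 0, -1], [0, 0, 0, 0, 0, 0, -1]]])

```text
clock: 10.15
eef_pos: [0.4547, -0.1611, 0.1207]
orientation: [-0.0, 0.997, -0.077, -0.001]
contact_force: [-0.0, 0.7, -0.1]
grip_width: 0.0001
```

```bash
python3 look.py w2
```

```text
pt 0.33 [217.4 261.1] [ 0.4554 -0.1613  0.073 ]
top face 0.97 4865 [ 0.4593 -0.1611  0.0721] circ [ 0.456  -0.1604  0.0281]
top face 0.69 2888 [ 0.4907 -0.01    0.0721] circ [0.4934 0.0014 0.0275]
[ 0.4556 -0.159   0.1211] [ 0.73618672  0.70716169 -0.43091535] 10.35
```

View pics/w2.png

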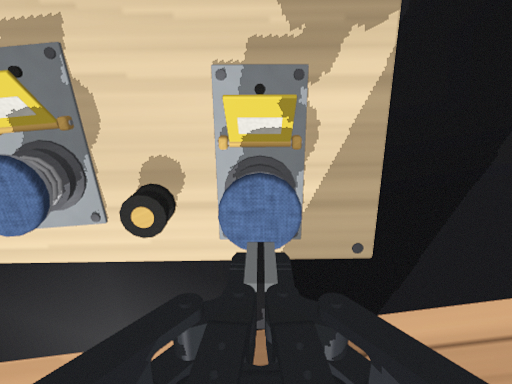

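The wrist view shows the right pad at pixel (205,260), directly under the fingers, and its tag standing at (118,260). The tool is lined up with the mount, so I press here.

Call:
arm_command(steps=[[[0, 0, -1.5, 0, 0, 0, -1], [0, 0, -1.5, 0, 0, 0, -1], [0, 0, -1, 0, 0, 0, -1], [0, 0, -0.6, 0, 0, 0, -1], [0, 0, 0, 0, 0, 0, -1], [0, 0, 0, 0, 0, 0, -1]]])

```text
clock: 10.85
eef_pos: [0.4557, -0.1597, 0.0754]
orientation: [-0.0, 0.997, -0.076, -0.0]
contact_force: [-0.1, 0.6, -0.1]
grip_width: -0.0002
```

Call:
arm_command(steps=[[[0, 0, -0.2, 0, 0, 0, -1], [0, 0, -0.2, 0, 0, 0, -1], [0, 0, -0.2, 0, 0, 0, -1], [0, 0, 0, 0, 0, 0, -1], [0, 0, 0, 0, 0, 0, -1]]])

```text
clock: 11.27
eef_pos: [0.4557, -0.1601, 0.0694]
orientation: [0.0, 0.997, -0.076, 0.0]
contact_force: [-0.4, -0.1, 1.3]
grip_width: 0.0001
```

Call:
arm_command(steps=[[[0, 0, -0.2, 0, 0, 0, -1], [0, 0, -0.2, 0, 0, 0, -1], [0, 0, -0.2, 0, 0, 0, -1], [0, 0, 0, 0, 0, 0, -1], [0, 0, 0, 0, 0, 0, -1]]])

```text
clock: 11.68
eef_pos: [0.4557, -0.1601, 0.0632]
orientation: [-0.0, 0.997, -0.076, 0.0]
contact_force: [-0.0, -1.3, 4.0]
grip_width: 0.0001
```

Call:
arm_command(steps=[[[0, 0, 0, 0, 0, 0, -1], [0, 0, 0, 0, 0, 0, -1]]])

```text
clock: 11.85
eef_pos: [0.4557, -0.1601, 0.0634]
orientation: [0.0, 0.997, -0.076, 0.0]
contact_force: [1.9, -1.0, 3.2]
grip_width: -0.0002
```

Call:
arm_command(steps=[[[0, 0, 0, 0, 0, 0, -1]]])

```text
clock: 11.93
eef_pos: [0.4556, -0.1601, 0.0634]
orientation: [0.0, 0.997, -0.076, 0.0]
contact_force: [2.0, -1.4, 2.0]
grip_width: 0.0001
```

Call:
arm_command(steps=[[[0, 0, 0.4, 0, 0, 0, -1], [0, 0, 0.5, 0, 0, 0, -1], [0, 0, 1, 0, 0, 0, -1], [0, 0, 2, 0, 0, 0, -1], [0, 0, 1, 0, 0, 0, -1], [0, 0, 0, 0, 0, 0, -1], [0, 0, 0, 0, 0, 0, -1]]])

```text
clock: 12.52
eef_pos: [0.4557, -0.1603, 0.1128]
orientation: [0.0, 0.997, -0.076, 0.001]
contact_force: [0.3, 0.3, -0.8]
grip_width: -0.0001
```

Call:
arm_command(steps=[[[1.5, -0.2, 0, 0, 0, 0, -1], [1.5, -0.3, 0, 0, 0, 0, -1], [1.5, -0.2, 0, 0, 0, 0, -1], [1.5, -0.2, 0, 0, 0, 0, -1], [1.1, -0.2, 0, 0, 0, 0, -1], [0, 0, 0, 0, 0, 0, -1], [0, 0, 0, 0, 0, 0, -1]]])

```text
clock: 13.1
eef_pos: [0.526, -0.1707, 0.1114]
orientation: [-0.0, 0.997, -0.076, -0.001]
contact_force: [-0.9, -0.5, 0.3]
grip_width: -0.0004
```

```bash
python3 look.py w3
```

```text
pt 0.86 [301.5  17.6] [0.494  0.0024 0.073 ]
pt 0.15 [259.3  63.1] [ 0.5209 -0.04    0.073 ]
top face 0.78 3513 [ 0.4944 -0.0042  0.0722] circ [0.4941 0.0015 0.0278]
top face 0.71 144 [ 0.4378 -0.1571  0.0723] circ [ 0.4383 -0.1564  0.0082]
edge 0.71 [291.2 158. ] [ 0.4789 -0.0883  0.06  ] [ 0.4677 -0.0801  0.0434]
[ 0.5259 -0.171   0.1121] [-0.19609734  0.24747977 -0.37573725] 13.3
```

View pics/w3.png

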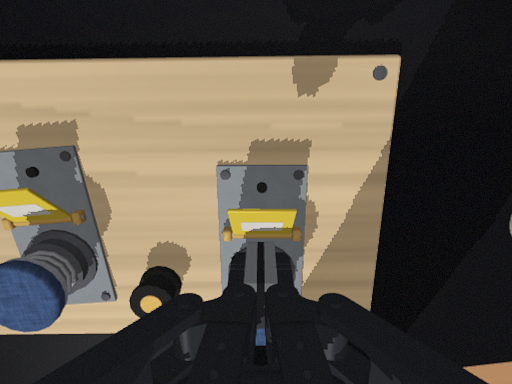

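The fingers at (245,262) line up with the right tag at (220,262), so I press straight down in steps.

Call:
arm_command(steps=[[[0, 0, -1.5, 0, 0, 0, -1], [0, 0, -1.5, 0, 0, 0, -1], [0, 0, -0.8, 0, 0, 0, -1], [0, 0, -0.6, 0, 0, 0, -1], [0, 0, -0.6, 0, 0, 0, -1], [0, 0, -0.6, 0, 0, 0, -1], [0, 0, 0, 0, 0, 0, -1]]])

```text
clock: 13.88
eef_pos: [0.5265, -0.171, 0.0557]
orientation: [-0.0, 0.997, -0.076, -0.0]
contact_force: [-0.4, 0.9, -0.7]
grip_width: 0.0003
```

Call:
arm_command(steps=[[[0, 0, -0.5, 0, 0, 0, -1], [0, 0, -0.5, 0, 0, 0, -1], [0, 0, -0.5, 0, 0, 0, -1], [0, 0, -0.5, 0, 0, 0, -1], [0, 0, -0.4, 0, 0, 0, -1], [0, 0, 0, 0, 0, 0, -1], [0, 0, 0, 0, 0, 0, -1]]])

```text
clock: 14.47
eef_pos: [0.5263, -0.1709, 0.032]
orientation: [-0.0, 0.997, -0.076, -0.0]
contact_force: [0.4, -0.2, 0.4]
grip_width: 0.0003
```

Call:
arm_command(steps=[[[0, 0, -0.3, 0, 0, 0, -1], [0, 0, -0.2, 0, 0, 0, -1], [0, 0, -0.15, 0, 0, 0, -1], [0, 0, 0, 0, 0, 0, -1], [0, 0, 0, 0, 0, 0, -1]]])

```text
clock: 14.88
eef_pos: [0.5265, -0.171, 0.0257]
orientation: [-0.0, 0.997, -0.076, -0.0]
contact_force: [-0.8, 0.2, 0.0]
grip_width: -0.0001
```

Call:
arm_command(steps=[[[0, 0, -0.1, 0, 0, 0, -1], [0, 0, 0, 0, 0, 0, -1], [0, 0, 0, 0, 0, 0, -1]]])

```text
clock: 15.13
eef_pos: [0.5266, -0.171, 0.0253]
orientation: [0.0, 0.997, -0.076, -0.0]
contact_force: [-4.5, 0.2, 12.1]
grip_width: -0.0001
```

Contact is firm at z = 25.3 mm with 12 N, which means the tag is on its stop. Now I lift and move clear.

Call:
arm_command(steps=[[[0, 0, 0.3, 0, 0, 0, -1], [0, 0, 1, 0, 0, 0, -1], [0, 0, 2.5, 0, 0, 0, -1], [0, 0, 3, 0, 0, 0, -1], [0, 0, 3, 0, 0, 0, -1], [0, 0, 3, 0, 0, 0, -1], [-1, -2, 3, 0, 0, 0, -1], [-1.5, -2.5, 2, 0, 0, 0, -1], [-2, -2.5, 1, 0, 0, 0, -1], [-2, -2, 0, 0, 0, 0, -1]]])

```text
clock: 15.97
eef_pos: [0.4615, -0.2629, 0.2159]
orientation: [0.001, 0.997, -0.076, 0.002]
contact_force: [0.2, -0.2, 0.2]
grip_width: 0.0003
```

Call:
arm_command(steps=[[[-2.5, -2.5, 1, 0, 0, 0, -1], [-2.5, -2.5, 1, 0, 0, 0, -1], [-2, -2.5, 1, 0, 0, 0, -1], [-2, -2.5, 0, 0, 0, 0, -1], [-1, -2, 0, 0, 0, 0, -1], [0, -2, 0, 0, 0, 0, -1], [0, 0, 0, 0, 0, 0, -1], [0, 0, 0, 0, 0, 0, -1]]])

```text
clock: 16.63
eef_pos: [0.3613, -0.4014, 0.2431]
orientation: [-0.0, 0.997, -0.077, 0.0]
contact_force: [1.3, 1.2, 0.7]
grip_width: 0.0
```

```bash
python3 - <<'E'
from h import *
p=read_camera("top"); s=get_state(); print(s["eef_pos"],s["contact_force"],s["clock"])
a=p["pixels"][140:270,60:440,::-1]; cv2.imwrite("pics/top1.png",cv2.resize(a,None,fx=2.1,fy=2.1,interpolation=cv2.INTER_CUBIC))
R,t=RT(p); v,u=np.mgrid[0:384,0:512]; Z=p["depth"]
W=(np.stack([(u-p["cx"])/p["fx"]*Z,(v-p["cy"])/p["fy"]*Z,Z],-1)-t)@R
hsv=cv2.cvtColor(p["pixels"],cv2.COLOR_RGB2HSV); roi=np.zeros(hsv.shape[:2],np.uint8); roi[150:260,150:370]=1
k,L,st,ce=cv2.connectedComponentsWithStats(cv2.inRange(hsv,(22,150,120),(35,255,255))*roi)
for i in range(1,k):
    if st[i,4]>25: print(st[i],np.round(np.percentile(W[L==i],[2,50,98],axis=0),3).tolist())
for d in trace(p,"pad_a")[:3]: print("pad z",np.round(np.median(W[d["mask"]],0),4))
q=read_camera("scene"); cv2.imwrite("pics/s1.png",cv2.resize(q["pixels"][130:310,80:380,::-1],None,fx=2.5,fy=2.5,interpolation=cv2.INTER_CUBIC))
E
```

```text
[ 0.36170176 -0.40049268  0.24300602] [ 0.5262139   0.05171503 -0.24542321] 16.6833
[199 181  18  16 120] [[0.552, 0.105, 0.025], [0.577, 0.126, 0.049], [0.588, 0.153, 0.061]]
[246 186  17  15 120] [[0.536, -0.024, 0.025], [0.561, -0.005, 0.051], [0.571, 0.02, 0.06]]
[305 195  18  18 146] [[0.499, -0.191, 0.019], [0.532, -0.172, 0.025], [0.546, -0.148, 0.03]]
pad z [0.4952 0.0017 0.0717]
pad z [ 0.4576 -0.1604  0.0714]
pad z [0.5108 0.1414 0.0718]
```

View pics/top1.png

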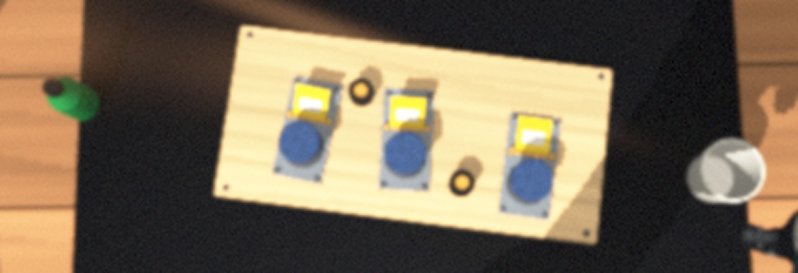

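View pics/s1.png

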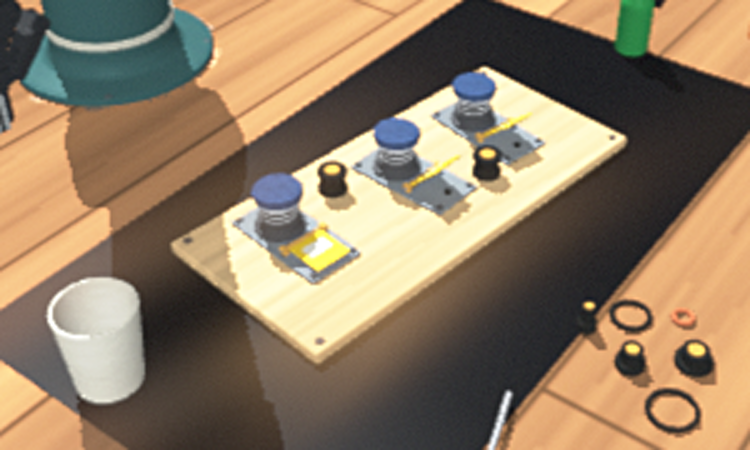

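The scene picture shows the right tag flat at (245,320) and the other two standing. All pads are back up, the bushings, cup and bottle are where they were, and the arm is clear. I'm handing in.

```bash
python3 -c "
from rig import *
print(hand_in())"
```

```text
the job is handed in; nothing more can be done
None
```

The right pad is the softest. Its yellow tag is now pushed down flat, and the other two tags are still standing.

| Pad (pressed in this order) | Depth pressed | Force |
|---|---|---|
| Left | about 10 mm | about 10 N |
| Middle | about 10.5 mm | about 6 N |
| Right | about 9.6 mm | about 3 N |

The force readings scatter by about 1 N (the right pad read 2 to 4 N), but the three pads are far enough apart that the order is clear.

**Tag:** I pressed the right tag until the fingertips stopped at z = 25.3 mm with 12 N. The depth image puts its face at about 25 mm, which matches lying flat.

**Last checks:** All pads are back up, and the bushings, paint bottle and cup look unmoved. The arm is clear of everything and the contact force is about zero. The job took about 17 s on the robot's clock, and no check failed or disagreed.

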